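Set the throttle valve of a vacuum filtration station

ROBOT

A 7-joint arm with a two-finger parallel gripper is mounted at the origin on the work surface. World frame = base frame: x ahead of the robot, y to its left, z up, the work surface at z = 0. Lengths are in m, angles in rad, forces in N, time in s.
With the tool pointing down it reaches from about 0.35 to 0.9 m from the base axis. Payload 7.2 kg.
Tool frame: the origin (TCP) lies between the finger pads, 19 mm behind the fingertips; this is the grasp point; z points along the fingers, y is the line along which they close (so a half turn about z gives the same grasp; the last joint's range is limited). The gripper opens to 85 mm and grips with 20 to 120 N. Pads are 22 mm wide; open, the fingers measure 114 mm over their backs; the gripper's body (76 mm by 85 mm) begins 54 mm behind the grasp point. The pads swing forward as they close: fully open they stand 13 mm farther back than shut.
Start: joints at [1.281, 0.411, -0.013, 1.596, 0.006, 1.134, -0.082], TCP at [0.137, -0.61, 0.25] pointing down, gripper open.
Joint ranges: [-2.95, 2.95], [-0.29, 1.99], [-1.47, 1.44], [0.14, 2.54], [-1.03, 4.17], [0.13, 1.85], [-2.86, 2.86]. Speed limits (rad/s): [2.39, 2.39, 3.01, 3.01, 3.14, 3.14, 3.14].

INTERFACE

Orientations are given as a unit quaternion [w, x, y, z].
In Python, from station import manip gives the robot as it stands.
- The arm moves only by the shell command python3 -m inch, which reads ROWS from standard input. ROWS is a JSON list of rows, 1 to 5 of them, each an object with the fields aperture (the finger opening in m), d (a list: dx, dy, dz in m), turn_vec (a list: a rotation vector rx, ry, rz in rad); a field left out counts as zero (the opening has to be given); each row shifts and turns the commanded pose from where the row before left it, along the tool's axes as they then stand; what a row does not reach is not made up. A row lasts 1/12 s, in which the tool goes at most 0.0417 m and 0.125 rad, less where a joint would pass 70% of its speed; a pose out of reach is approached as far as the arm can. The fingers move at their own pace and stop on an object; the grip force is fixed at half the most. Time passes only in rows, so rows that do not move let the fingers close. It prints the time, the measured TCP pose, the force, the opening and the grip force at its end. Input that does not fit is refused with a message, and nothing moves.
- manip.get_obs(): the state, without advancing time (a new reading comes with each control period).
- manip.grab_frame(name): name is "scene" or "top" or "wrist"; returns the picture (480x640x3 uint8, blue, green, red); there is no depth.
- manip.camera_model(name): a dict with "fx", "fy", "cx", "cy" (pixels), "cam_to_world" (4x4, takes a point from camera to world coordinates). Camera axes: x right, y down, z forward; pixel columns grow to the right and rows downward; lengths in m; the calibration is good to about 2 mm. A picture is of the moment at which its call begins: read the wrist's pose just before it. camera_model takes no time and is no camera call; for the wrist camera it gives the pose at the moment of the call.
- manip.job_done(): hands the job in; it is judged then, once.
Trained networks look in the newest picture that a camera, given by its name, has taken for a name from the list of things; names that differ only in an ending like _2 or _b are one class to them, and where a whole thing is asked for, a point or a joint stands for the part that bears it (a point fixed in the world has none). Each returns a list of dicts, best first, with "p" (0 to 1); they miss things now and then, are a little off and sometimes report something else, mostly with a low value. They report only what shows in the picture. A call takes as long as a camera call.
- manip.recognise(camera, name): "location" ([column, row] in pixels, amid what is visible of it).
- manip.place_of(camera, name): "location" ([column, row] in pixels: a listed point, or the origin of a listed thing).
The state is a dict: "clock": time; "joint_positions": joint angles; "qd": joint speeds; "joint_efforts": joint torques, N m; "tool_pos": TCP position; "tcp_rot": TCP orientation; "wrist_force": force on the tool from outside, world axes, zero at the start; "torque": the same for the moment, N m; "gripper_width": finger opening in m; "grasp_force": force on a finger pad.
Only numpy, scipy, OpenCV 4.12 (cv2) and the standard library are available. Lean on these libraries where they do the work, as an engineer would, in place of code of your own. Each camera call takes 0.05 s, during which the arm holds its last target. There are 200 camera calls.

TASK

Set the vacuum throttle on the filtration station from its closed stop: by the crank handle on the valve's handwheel, turn the wheel clockwise (seen from above) until it comes up against its closed stop, then back it off (counter-clockwise) exactly two full turns. Finish still gripping the crank handle between the fingers, keeping the wheel still at that setting, so that it cannot creep when the pump is started. Leave everything else on the bench where it stands.

Things in the scene. Friction and masses are not known exactly. Their poses are not given: they have to be found in the camera images.
- station: Vacuum filtration station fixed to the bench: base plate 350 x 440 mm, valve at its front middle, three steel funnels (tops 197 mm high) and a gauge on a rail along the back, glass receiver at right, pump at left (under 165 mm). But for the valve, its parts over 100 mm high keep 100 mm from the wheel's axis. Origin: bench surface under the wheel's upright axis; x points from wheel to rail, z up.
- throttle (a joint): Turn of the handwheel, rad: 0 = hard closed stop, growing as it opens, counter-clockwise from above, up to 26.5; one turn 6.283. Starts 0.4 to 1.8 turns open. At 0 and each full turn the crank handle stands from the wheel's centre along the station's +x. Takes about 0.2 N m (4 N at the handle), stays where left, does not rise; only a thin brass pin in its hub rises, never above the rim.
- wheel_center (a point): Point on the upright axis of the handwheel at the middle of its rim, 140 mm above the bench. Aluminium wheel, three spokes, 117 mm over the rim; rim bar 13 mm thick, its top 146.5 mm above the bench; hub lower than the rim.
- crank_handle: Black plastic crank handle standing upright on the wheel's rim, 52 mm from the wheel's axis: a round barrel 24 mm in diameter, 60 mm tall. Origin: its middle, 176.5 mm above the bench, 30 mm above the rim's top. It spins freely about its own upright axis, so fingers gripping it from above can walk it round the circle without turning. Its own yaw means nothing.
- spare_funnel: loose spare stainless funnel cup, 60 mm dia., 92 mm tall, standing on the station's base plate left of the valve; leave alone. Origin: middle of its underside.
- tube_rack: loose blue plastic tube rack with white-capped tubes, 204 x 90 x 79 mm, on the bench left of the station; leave alone. Origin: middle of its underside.
- jar: loose glass jar with a dark lid, 72 mm dia., 100 mm tall, on the bench beside the station; leave alone. Origin: middle of its underside.
- dish_stack: loose stack of four clear culture dishes, 60 mm dia., 62 mm tall, on the bench beside the station; leave alone. Origin: middle of its underside.
- wash_bottle: loose white wash bottle, 72 mm dia., 190 mm tall with its bent spout, on the bench beside the station; leave alone. Origin: middle of its underside.
- clamp_ring: loose spare stainless clamp ring, 60 mm dia., 12 mm thick, lying on the station's base plate low beside the valve, partly under the wheel; leave alone. Origin: middle of its underside.

How it is judged:
On the way, in this order (a step that is already met when the one before it is completed fails the run):
1. the valve wheel is turned clockwise to its closed stop (within 7 degrees) with the fingers on the crank handle (value of joint throttle below 0.12 rad and contact force between the fingers and crank_handle above 1 N), for 0.1 s.
2. it is backed off two turns (within 17 degrees) (value of joint throttle between 12.266 and 12.866 rad), for 0.2 s.
At the end, for the whole second after the job is handed in: The wheel stands two full turns open from its closed stop, within 17 degrees (0.3 rad) and still; the crank handle is held between the fingers (TCP within 35 mm of its middle, contact force over 3 N); every loose bystander is within 30 mm of where it was and still upright (all of step 2 and velocity of joint throttle between -0.15 and 0.15 rad/s and contact force between the fingers and crank_handle above 3 N and distance between the grasp point and crank_handle below 0.035 m and distance of each of spare_funnel, tube_rack, jar, dish_stack, wash_bottle, clamp_ring from where it was at the start of the episode below 0.03 m and angle between each of spare_funnel, tube_rack, jar, dish_stack, wash_bottle's own z axis and vertical below 0.3 rad); the arm keeps its last pose, push and grip.
It fails at once if a loose thing on the bench is shoved or lifted from its place (over 30 mm) (distance of any of spare_funnel, tube_rack, jar, dish_stack, wash_bottle, clamp_ring from where it was at the start of the episode above 0.03 m).
It fails at once if a loose thing on the bench is knocked over (angle between any of spare_funnel, tube_rack, jar, dish_stack, wash_bottle's own z axis and vertical above 0.3 rad).
It also fails if it takes over 64 s, if anything falls off the work surface, if the arm or the gripper's body presses on something with over 40 N, if the wrist force passes 120 N, or if a joint passes its speed limit or range.

## Working session

There is one attempt and no reset: what is moved stays moved. The work goes in short steps, Python scripts to look and compute and a shell command to move; the robot and the scene stay as the last step left them, time stands still between calls to the robot, and variables do not carry over. Pictures are saved under pics/ and viewed, at most 10 in all, crops included, and the job is handed in when it is done.

```bash
mkdir -p pics; ls; cat > h.py <<'E'
import numpy as np, cv2
from station import manip
def px2z(cam,uv,z):
    m=manip.camera_model(cam);T=np.array(m["cam_to_world"])
    d=T[:3,:3]@np.array([(uv[0]-m["cx"])/m["fx"],(uv[1]-m["cy"])/m["fy"],1.]);o=T[:3,3]
    return o+d*(z-o[2])/d[2]
E
python3 - <<'E'
from h import *
np.set_printoptions(precision=4,suppress=True)
print(manip.get_obs())
Z=dict(wheel_center=.14,crank_handle=.1765,station=0,spare_funnel=.01,jar=0,wash_bottle=0,dish_stack=0,tube_rack=0,clamp_ring=.01)
for c in("top","scene"):
    im=manip.grab_frame(c);cv2.imwrite(f"pics/{c}0.png",im)
    for n,z in Z.items():
        for r in manip.place_of(c,n)[:2]: print(c,n,r["p"],np.array(r["location"]),px2z(c,r["location"],z))
E
```

```text
pics
{'clock': 0.0, 'joint_positions': array([ 1.2808,  0.4119, -0.0127,  1.5971,  0.0056,  1.1343, -0.0822]), 'qd': array([-0.0014, -0.0002,  0.0018, -0.0014, -0.001 , -0.0015,  0.0006]), 'joint_efforts': array([ -0.0005, -60.0636,   0.6824, -29.9405,   0.0139,   0.0108,
        -0.    ]), 'tool_pos': array([ 0.1374, -0.6092,  0.2491]), 'tcp_rot': array([-0.0008,  0.9939,  0.1107, -0.0001]), 'wrist_force': array([-0.1857,  0.3013, -0.4069]), 'torque': array([-0.0178,  0.0159,  0.0086]), 'grasp_force': 0.0, 'gripper_width': 0.08580255735263631}
top wheel_center 0.69 [292.8 226.1] [0.5492 0.0782 0.14  ]
top crank_handle 0.46 [271.  214.1] [0.5698 0.1162 0.1765]
top station 0.66 [297.1 228.2] [0.5516 0.0726 0.    ]
top spare_funnel 0.89 [226.4 238.2] [0.5327 0.2241 0.01  ]
top jar 0.78 [171.1 194.1] [0.6309 0.3436 0.    ]
top wash_bottle 0.83 [430.9 246.4] [ 0.5063 -0.2173  0.    ]
top wash_bottle 0.35 [267.6 212.8] [0.5863 0.1358 0.    ]
top dish_stack 0.87 [425.5 196.7] [ 0.6148 -0.2084  0.    ]
top tube_rack 0.92 [168.7 263. ] [0.4821 0.3506 0.    ]
top clamp_ring 0.76 [334.1 238.7] [ 0.527  -0.0066  0.01  ]
scene crank_handle 0.71 [333.4 201.3] [0.5718 0.1002 0.1765]
scene station 0.77 [315.  264.3] [0.5406 0.0732 0.    ]
scene spare_funnel 0.82 [322.6 217.6] [0.5274 0.2248 0.01  ]
scene spare_funnel 0.56 [315.2 264.5] [0.543  0.0639 0.01  ]
scene jar 0.94 [366.1 198.3] [0.6252 0.3388 0.    ]
scene wash_bottle 0.91 [261.8 371.8] [ 0.5001 -0.2167  0.    ]
scene dish_stack 0.96 [318.8 383.2] [ 0.6108 -0.2158  0.    ]
scene dish_stack 0.36 [330.9 200.2] [0.5333 0.3089 0.    ]
scene tube_rack 0.57 [311.4 182.8] [0.4654 0.3707 0.    ]
scene clamp_ring 0.75 [300. 286.] [ 0.5237 -0.0055  0.01  ]
```

```bash
python3 - <<'E'
import cv2
a=cv2.imread("pics/top0.png")[130:330,140:460];b=cv2.imread("pics/scene0.png")[100:400,200:520]
a=cv2.resize(a,(800,500),interpolation=3);cv2.imwrite("pics/a.png",a)
cv2.imwrite("pics/b.png",cv2.resize(b,(640,600),interpolation=3))
E
```

```text
(no output)
```

View pics/a.png

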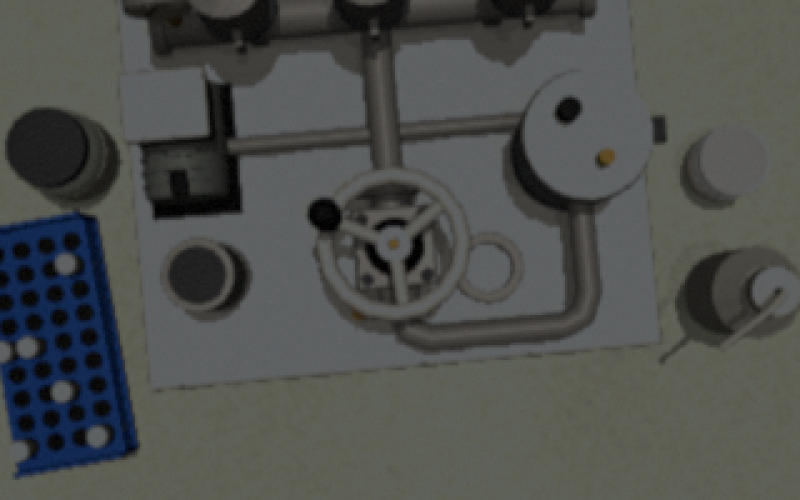

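View pics/b.png

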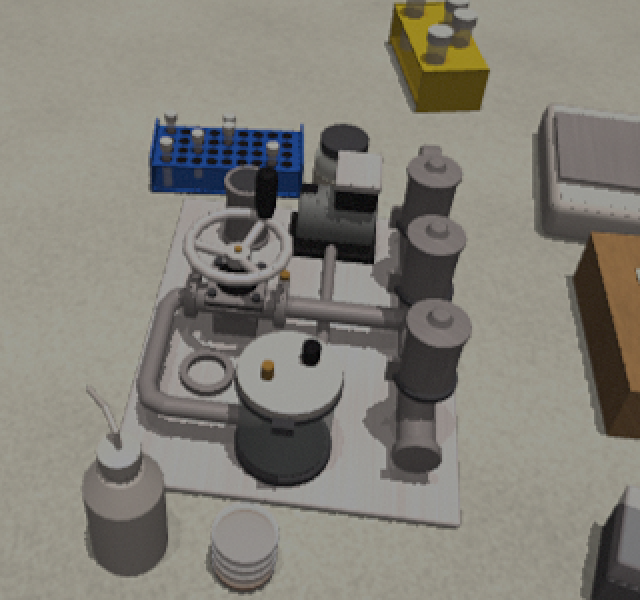

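```bash
python3 - <<'E'
from h import *
np.set_printoptions(precision=4,suppress=True)
w=px2z("top",(297.2,227.6),.14);h=px2z("top",(270,215.6),.2065)
print("wheel",w,"handle top",h,np.linalg.norm((h-w)[:2]),np.arctan2(*(h-w)[1::-1]))
a,b,c,d=[px2z("top",(140+x/2.5,130+y/2.5),.01) for x,y in((120,0),(153,388),(660,343),(628,0))]
print(np.arctan2(*(a-b)[1::-1]),np.arctan2(*(b-c)[1::-1])-np.pi/2,np.arctan2(*(d-c)[1::-1]),b,c)
E
echo '[{"aperture":0.05, "d":[0, 0, -0.03]}, {"aperture":0.05, "d":[0.0, 0, -0.02]}]' | python3 -m inch
```

```text
wheel [0.5462 0.07   0.14  ] handle top [0.5649 0.1159 0.2065] 0.04961793539426231 1.1840709940961156
0.07062364497061711 0.06727757444619842 0.06780017033408921 [0.4335 0.2793 0.01  ] [ 0.4628 -0.1555  0.01  ]
clock: 1.17
tool_pos: [0.1374, -0.6094, 0.3006]
tcp_rot: [-0.001, 0.994, 0.111, -0.0]
wrist_force: [-0.0, -1.2, 1.4]
gripper_width: 0.064
grasp_force: 0.0
```

```bash
R='1'
echo '[{"aperture":0.05, "d":[0.026, -0.0275, 0]}, {"aperture":0.05, "d":[0.026, -0.0275, 0]}, {"aperture":0.05, "d":[0.026, -0.0275, 0]}, {"aperture":0.05, "d":[0.026, -0.0275, 0]}, {"aperture":0.05, "d":[0.026, -0.0275, 0]}]' | python3 -m inch | sed -n 1,2p
echo '[{"aperture":0.05, "d":[0.026, -0.0275, 0]}, {"aperture":0.05, "d":[0.026, -0.0275, 0]}, {"aperture":0.05, "d":[0.026, -0.0275, 0]}, {"aperture":0.05, "d":[0.026, -0.0275, 0]}, {"aperture":0.05, "d":[0.026, -0.0275, 0]}]' | python3 -m inch | sed -n 1,2p
echo '[{"aperture":0.05, "d":[0.026, -0.0275, 0]}, {"aperture":0.05, "d":[0.026, -0.0275, 0]}, {"aperture":0.05, "d":[0.026, -0.0275, 0]}, {"aperture":0.05, "d":[0.026, -0.0275, 0]}, {"aperture":0.05, "d":[0.026, -0.0275, 0]}]' | python3 -m inch | sed -n 1,2p
echo '[{"aperture":0.05, "d":[0.026, -0.0275, 0]}, {"aperture":0.05, "d":[0.026, -0.0275, 0]}, {"aperture":0.05, "d":[0.026, -0.0275, 0]}, {"aperture":0.05, "d":[0.026, -0.0275, 0]}, {"aperture":0.05}]' | python3 -m inch
python3 - <<'E'
from h import *
np.set_printoptions(precision=4,suppress=True)
o=manip.get_obs();print(o["tool_pos"],o["joint_positions"],o["gripper_width"])
im=manip.grab_frame("wrist");cv2.imwrite("pics/w1.png",im)
for n,z in(("crank_handle",.1765),("wheel_center",.14)):
    for r in manip.place_of("wrist",n)[:2]: print(n,r["p"],np.array(r["location"]),px2z("wrist",r["location"],z))
E
```

```text
clock: 1.58
tool_pos: [0.2346, -0.4453, 0.3001]
clock: 2.0
tool_pos: [0.3312, -0.2825, 0.3003]
clock: 2.42
tool_pos: [0.4278, -0.1198, 0.3004]
clock: 2.83
tool_pos: [0.5067, 0.0162, 0.3004]
tcp_rot: [-0.002, 0.993, 0.115, 0.001]
wrist_force: [-1.3, -0.5, 0.0]
gripper_width: 0.0501
grasp_force: 0.0
[0.5067 0.0162 0.3004] [ 0.3789  0.217  -0.5891  1.7793  0.1257  1.1807 -1.5877] 0.05009136560610754
crank_handle 0.92 [203.7 129.2] [0.5638 0.1101 0.1765]
wheel_center 0.91 [269.5 165.6] [0.5452 0.0633 0.14  ]
```

View pics/w1.png

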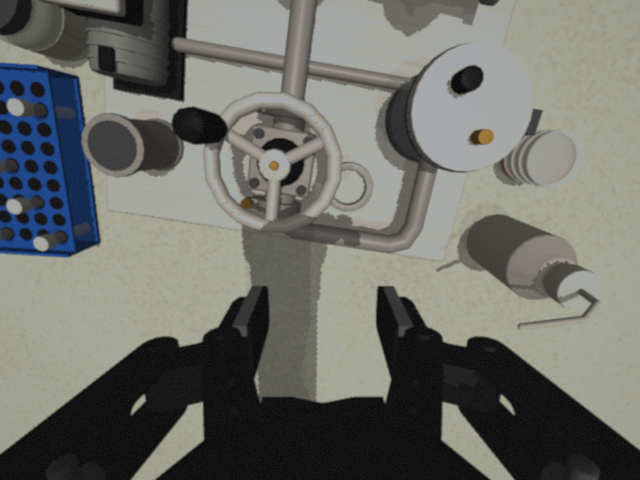

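```bash
echo '[{"aperture":0.05, "d":[0.0193, -0.0199, 0.01]}, {"aperture":0.05, "d":[0.0193, -0.0199, 0.02]}, {"aperture":0.05, "d":[0.0193, -0.0199, 0.02]}, {"aperture":0.05, "d":[0.0193, -0.0199, 0.015]}, {"aperture":0.05}]' | python3 -m inch
python3 - <<'E'
from h import *
np.set_printoptions(precision=4,suppress=True)
o=manip.get_obs();print(o["tool_pos"],o["joint_positions"])
im=manip.grab_frame("wrist");cv2.imwrite("pics/w2.png",im)
for n,z in(("crank_handle",.1765),("wheel_center",.14)):
    for r in manip.place_of("wrist",n)[:2]: print(n,r["p"],np.array(r["location"]),px2z("wrist",r["location"],z))
E
```

```text
clock: 3.4
tool_pos: [0.562, 0.1058, 0.2318]
tcp_rot: [-0.001, 0.994, 0.112, -0.002]
wrist_force: [-0.8, 1.2, 0.3]
gripper_width: 0.0497
grasp_force: 0.0
[0.562  0.1058 0.2318] [ 0.1813  0.4042 -0.5929  1.7177  0.2461  1.0984 -1.8346]
crank_handle 0.56 [302.1 258.2] [0.5658 0.1154 0.1765]
wheel_center 0.85 [367.6 277.7] [0.5481 0.0653 0.14  ]
```

View pics/w2.png

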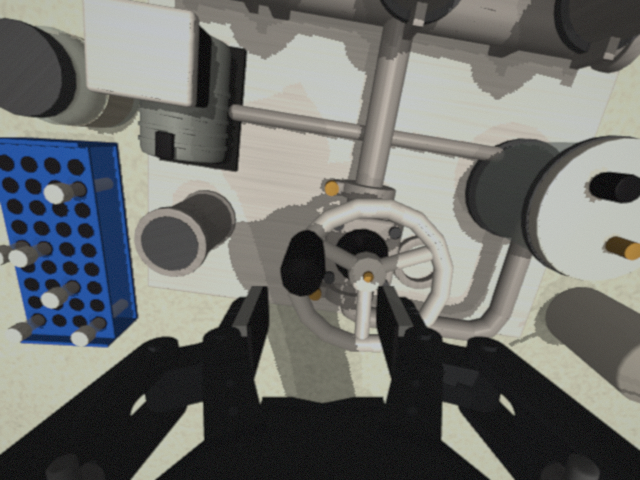

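```bash
echo '[{"aperture":0.05, "d":[0.0055, -0.007, 0]}, {"aperture":0.05, "d":[0, 0, 0.018]}, {"aperture":0.05, "d":[0, 0, 0.018]}, {"aperture":0.05, "d":[0, 0, 0.016]}, {"aperture":0.05}]' | python3 -m inch
echo '[{"aperture":0.01}, {"aperture":0.01}, {"aperture":0.01}, {"aperture":0.01}, {"aperture":0.01}]' | python3 -m inch
```

```text
clock: 3.97
tool_pos: [0.5649, 0.1095, 0.1811]
tcp_rot: [0.001, 0.994, 0.11, -0.002]
wrist_force: [-0.9, -0.4, -0.9]
gripper_width: 0.0499
grasp_force: 0.0
clock: 4.38
tool_pos: [0.567, 0.1128, 0.1849]
tcp_rot: [-0.001, 0.994, 0.111, 0.002]
wrist_force: [-0.2, 5.3, 7.3]
gripper_width: 0.0221
grasp_force: 59.4
```

```bash
python3 - <<'E'
import numpy as np
a=2*np.arctan2(.1107,.9939);R=.052
def p(f): return R*np.array([np.cos(f-a),-np.sin(f-a)])
g=lambda k:.068+k*np.pi/10
print(np.round(1e3*(p(g(3))-p(1.181)),1))
for k in range(3,-17,-1): print(k%20,"->",(k-1)%20,np.round(1e3*(p(g(k-1))-p(g(k))),1))
E
```

```text
[6.8 5.7]
3 -> 2 [ 9.6 13.1]
2 -> 1 [ 5.1 15.5]
1 -> 0 [ 0.1 16.3]
0 -> 19 [-5.  15.5]
19 -> 18 [-9.5 13.2]
18 -> 17 [-13.1   9.6]
17 -> 16 [-15.5   5.1]
16 -> 15 [-16.3   0.1]
15 -> 14 [-15.5  -5. ]
14 -> 13 [-13.2  -9.5]
13 -> 12 [ -9.6 -13.1]
12 -> 11 [ -5.1 -15.5]
11 -> 10 [ -0.1 -16.3]
10 -> 9 [  5.  -15.5]
9 -> 8 [  9.5 -13.2]
8 -> 7 [13.1 -9.6]
7 -> 6 [15.5 -5.1]
6 -> 5 [16.3 -0.1]
5 -> 4 [15.5  5. ]
4 -> 3 [13.2  9.5]
```

```bash
echo '[{"aperture":0.01, "d":[0.0068, 0.0057, 0]}, {"aperture":0.01, "d":[0.0096, 0.0131, 0]}, {"aperture":0.01, "d":[0.0051, 0.0155, 0]}, {"aperture":0.01, "d":[0.0001, 0.0163, 0]}, {"aperture":0.01}]' | python3 -m inch
```

```text
clock: 4.8
tool_pos: [0.5935, 0.0638, 0.1847]
tcp_rot: [0.001, 0.994, 0.109, -0.005]
wrist_force: [-26.5, -0.1, 25.7]
gripper_width: 0.0223
grasp_force: 61.6
```

```bash
echo '[{"aperture":0.01, "d":[-0.002, 0, -0.002]}, {"aperture":0.01, "d":[-0.001, 0, -0.002]}, {"aperture":0.01}, {"aperture":0.01}]' | python3 -m inch
python3 - <<'E'
from h import *
np.set_printoptions(precision=4,suppress=True)
im=manip.grab_frame("wrist");cv2.imwrite("pics/w3.png",im)
t=manip.grab_frame("top");cv2.imwrite("pics/t3.png",cv2.resize(t[170:280,220:380],(800,550),interpolation=3))
for n,z in(("crank_handle",.1765),("wheel_center",.14)):
  for c in("wrist","top"):
    for r in manip.place_of(c,n)[:1]: print(c,n,r["p"],np.array(r["location"]),px2z(c,r["location"],z))
E
```

```text
clock: 5.13
tool_pos: [0.5931, 0.0645, 0.1853]
tcp_rot: [0.001, 0.994, 0.11, -0.003]
wrist_force: [-5.4, -2.3, -10.4]
gripper_width: 0.022
grasp_force: 61.5
wrist crank_handle 0.59 [320.9 296. ] [0.5997 0.0669 0.1765]
wrist wheel_center 0.68 [298.2 342.5] [0.5494 0.0694 0.14  ]
```

View pics/w3.png

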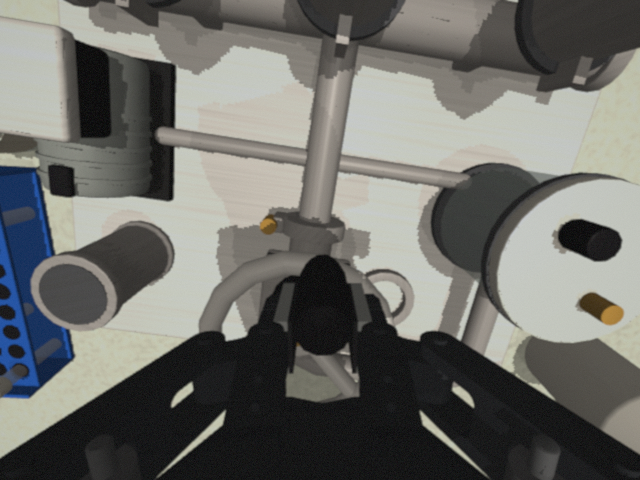

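```bash
echo '[{"aperture":0.01, "d":[-0.005, 0.0155, 0.001]}, {"aperture":0.01, "d":[-0.0095, 0.0132, 0]}, {"aperture":0.01, "d":[-0.0131, 0.0096, 0]}, {"aperture":0.01, "d":[-0.0155, 0.0051, 0]}, {"aperture":0.01}]' | python3 -m inch
```

```text
clock: 5.85
tool_pos: [0.559, 0.0185, 0.1852]
tcp_rot: [-0.003, 0.994, 0.113, -0.002]
wrist_force: [-8.2, 14.3, -11.8]
gripper_width: 0.022
grasp_force: 61.7
```

```bash
echo '[{"aperture":0.01, "d":[-0.0166, -0.0019, 0.0015]}, {"aperture":0.01, "d":[-0.0155, -0.005, 0]}, {"aperture":0.01, "d":[-0.0132, -0.0095, 0]}, {"aperture":0.01, "d":[-0.0096, -0.0131, 0]}, {"aperture":0.01, "d":[-0.0051, -0.0155, 0]}]' | python3 -m inch
echo '[{"aperture":0.01}]' | python3 -m inch
```

```text
clock: 6.27
tool_pos: [0.4951, 0.0435, 0.1851]
tcp_rot: [0.001, 0.994, 0.11, 0.001]
wrist_force: [4.6, -3.2, -7.1]
gripper_width: 0.0219
grasp_force: 62.2
clock: 6.35
tool_pos: [0.4937, 0.0467, 0.1851]
tcp_rot: [0.0, 0.994, 0.112, 0.0]
wrist_force: [-3.3, 1.6, -2.6]
gripper_width: 0.0221
grasp_force: 62.6
```

```bash
echo '[{"aperture":0.01, "d":[-0.0001, -0.0163, 0]}, {"aperture":0.01, "d":[0.005, -0.0155, 0]}, {"aperture":0.01, "d":[0.0095, -0.0132, 0]}, {"aperture":0.01, "d":[0.0131, -0.0096, 0]}, {"aperture":0.01, "d":[0.0155, -0.0051, 0]}]' | python3 -m inch
echo '[{"aperture":0.01, "d":[0.0163, -0.0001, 0]}, {"aperture":0.01, "d":[0.0155, 0.005, 0]}, {"aperture":0.01, "d":[0.0132, 0.0095, 0]}, {"aperture":0.01, "d":[0.0096, 0.0131, 0]}, {"aperture":0.01}]' | python3 -m inch
```

```text
clock: 6.77
tool_pos: [0.5215, 0.1158, 0.1851]
tcp_rot: [-0.001, 0.994, 0.112, -0.001]
wrist_force: [-5.0, 2.2, -1.1]
gripper_width: 0.0221
grasp_force: 63.0
clock: 7.18
tool_pos: [0.5858, 0.0945, 0.1851]
tcp_rot: [0.001, 0.994, 0.109, 0.001]
wrist_force: [0.7, -2.8, 0.5]
gripper_width: 0.0218
grasp_force: 63.0
```

```bash
echo '[{"aperture":0.01, "d":[0.0051, 0.0155, 0]}, {"aperture":0.01}, {"aperture":0.01}]' | python3 -m inch
echo '[{"aperture":0.01, "d":[0.0001, 0.008, 0]}, {"aperture":0.01, "d":[0, 0.004, 0]}, {"aperture":0.01}, {"aperture":0.01}]' | python3 -m inch
```

```text
clock: 7.43
tool_pos: [0.5915, 0.0811, 0.185]
tcp_rot: [0.001, 0.994, 0.109, -0.0]
wrist_force: [-5.1, -3.7, 2.5]
gripper_width: 0.0219
grasp_force: 63.3
clock: 7.77
tool_pos: [0.5932, 0.0715, 0.185]
tcp_rot: [0.0, 0.994, 0.11, -0.001]
wrist_force: [-7.8, -0.3, 3.3]
gripper_width: 0.0224
grasp_force: 63.4
```

```bash
echo '[{"aperture":0.01, "d":[-0.001, 0.003, 0]}, {"aperture":0.01}, {"aperture":0.01}]' | python3 -m inch
echo '[{"aperture":0.01, "d":[0, 0.003, 0]}, {"aperture":0.01}, {"aperture":0.01}]' | python3 -m inch
```

```text
clock: 8.02
tool_pos: [0.5931, 0.0713, 0.1851]
tcp_rot: [-0.002, 0.994, 0.112, 0.0]
wrist_force: [-5.3, 6.9, 0.0]
gripper_width: 0.022
grasp_force: 63.1
clock: 8.27
tool_pos: [0.5931, 0.0711, 0.1851]
tcp_rot: [-0.003, 0.994, 0.113, -0.0]
wrist_force: [-6.1, 12.4, -0.3]
gripper_width: 0.0224
grasp_force: 63.1
```

```bash
echo '[{"aperture":0.01, "d":[-0.0001, -0.018, 0]}, {"aperture":0.01, "d":[-0.0051, -0.0155, 0]}, {"aperture":0.01, "d":[-0.0096, -0.0131, 0]}, {"aperture":0.01, "d":[-0.0132, -0.0095, 0]}, {"aperture":0.01, "d":[-0.0155, -0.005, 0]}]' | python3 -m inch
echo '[{"aperture":0.01, "d":[-0.0163, 0.0001, 0]}, {"aperture":0.01, "d":[-0.0155, 0.0051, 0]}, {"aperture":0.01, "d":[-0.0131, 0.0096, 0]}, {"aperture":0.01, "d":[-0.0095, 0.0132, 0]}, {"aperture":0.01, "d":[-0.005, 0.0155, 0]}]' | python3 -m inch
```

```text
clock: 8.68
tool_pos: [0.5401, 0.1196, 0.1851]
tcp_rot: [-0.002, 0.994, 0.112, 0.003]
wrist_force: [4.5, 5.1, -6.6]
gripper_width: 0.0219
grasp_force: 62.2
clock: 9.1
tool_pos: [0.4894, 0.0619, 0.1851]
tcp_rot: [-0.001, 0.994, 0.112, 0.001]
wrist_force: [7.0, 4.8, -9.4]
gripper_width: 0.0221
grasp_force: 61.8
```

Forces are low and the circle tracks well; continue.

```bash
echo '[{"aperture":0.01, "d":[0.0001, 0.0163, 0.001]}, {"aperture":0.01, "d":[0.0051, 0.0155, 0]}, {"aperture":0.01, "d":[0.0096, 0.0131, 0]}, {"aperture":0.01, "d":[0.0132, 0.0095, 0]}, {"aperture":0.01, "d":[0.0155, 0.005, 0]}]' | python3 -m inch
echo '[{"aperture":0.01, "d":[0.0163, -0.0001, 0]}, {"aperture":0.01, "d":[0.0155, -0.0051, 0]}, {"aperture":0.01, "d":[0.0131, -0.0096, 0]}, {"aperture":0.01, "d":[0.0095, -0.0132, 0]}, {"aperture":0.01, "d":[0.005, -0.0155, 0]}]' | python3 -m inch
```

```text
clock: 9.52
tool_pos: [0.5468, 0.0156, 0.1849]
tcp_rot: [-0.003, 0.994, 0.112, 0.002]
wrist_force: [-6.1, 20.4, 4.3]
gripper_width: 0.0221
grasp_force: 63.6
clock: 9.93
tool_pos: [0.5935, 0.0679, 0.1849]
tcp_rot: [0.0, 0.994, 0.11, -0.001]
wrist_force: [-15.0, -4.0, 14.0]
gripper_width: 0.0218
grasp_force: 64.6
```

```bash
echo '[{"aperture":0.01, "d":[-0.0011, -0.0163, -0.001]}, {"aperture":0.01, "d":[-0.0051, -0.0155, 0]}, {"aperture":0.01, "d":[-0.0096, -0.0131, 0]}, {"aperture":0.01, "d":[-0.0132, -0.0095, 0]}, {"aperture":0.01, "d":[-0.0155, -0.005, 0]}]' | python3 -m inch | sed -n '2p;4p'
echo '[{"aperture":0.01, "d":[-0.0163, 0.0001, 0]}, {"aperture":0.01, "d":[-0.0155, 0.0051, 0]}, {"aperture":0.01, "d":[-0.0131, 0.0096, 0]}, {"aperture":0.01, "d":[-0.0095, 0.0132, 0]}, {"aperture":0.01, "d":[-0.005, 0.0155, 0]}]' | python3 -m inch | sed -n '2p;4p'
echo '[{"aperture":0.01, "d":[0.0001, 0.0163, 0]}, {"aperture":0.01, "d":[0.0051, 0.0155, 0]}, {"aperture":0.01, "d":[0.0096, 0.0131, 0]}, {"aperture":0.01, "d":[0.0132, 0.0095, 0]}, {"aperture":0.01, "d":[0.0155, 0.005, 0]}]' | python3 -m inch | sed -n '2p;4p'
echo '[{"aperture":0.01, "d":[0.0163, -0.0001, 0]}, {"aperture":0.01, "d":[0.0155, -0.0051, 0]}, {"aperture":0.01, "d":[0.0131, -0.0096, 0]}, {"aperture":0.01, "d":[0.0095, -0.0132, 0]}, {"aperture":0.01, "d":[0.005, -0.0155, 0]}]' | python3 -m inch
echo '[{"aperture":0.01}, {"aperture":0.01}, {"aperture":0.01}, {"aperture":0.01}, {"aperture":0.01}]' | python3 -m inch
```

```text
tool_pos: [0.5391, 0.1196, 0.1851]
wrist_force: [4.5, 4.5, -6.2]
tool_pos: [0.4893, 0.0613, 0.1851]
wrist_force: [11.4, 4.4, -14.5]
tool_pos: [0.5452, 0.0154, 0.185]
wrist_force: [-5.1, 20.0, -0.4]
clock: 11.6
tool_pos: [0.5933, 0.0667, 0.185]
tcp_rot: [0.001, 0.994, 0.11, -0.001]
wrist_force: [-7.2, -5.0, 3.9]
gripper_width: 0.022
grasp_force: 63.6
clock: 12.02
tool_pos: [0.5932, 0.0669, 0.185]
tcp_rot: [-0.0, 0.994, 0.11, 0.001]
wrist_force: [-1.8, 3.2, 3.6]
gripper_width: 0.022
grasp_force: 63.3
```

```bash
echo '[{"aperture":0.01, "d":[0, -0.0025, 0]}, {"aperture":0.01, "d":[0, -0.0025, 0]}, {"aperture":0.01}, {"aperture":0.01}, {"aperture":0.01}]' | python3 -m inch
python3 - <<'E'
from h import *
np.set_printoptions(precision=4,suppress=True)
cv2.imwrite("pics/w4.png",manip.grab_frame("wrist"))
for n in("spare_funnel","jar","tube_rack","wash_bottle","dish_stack","clamp_ring"):
    r=manip.place_of("wrist",n)[:1]
    if r: print(n,r[0]["p"],px2z("wrist",r[0]["location"],0.01))
E
```

```text
clock: 12.43
tool_pos: [0.5929, 0.0716, 0.185]
tcp_rot: [0.0, 0.994, 0.11, 0.001]
wrist_force: [5.5, -2.5, 3.0]
gripper_width: 0.0219
grasp_force: 63.3
spare_funnel 0.72 [0.5255 0.2238 0.01  ]
tube_rack 0.68 [0.4817 0.3484 0.01  ]
wash_bottle 0.81 [ 0.5125 -0.204   0.01  ]
```

View pics/w4.png

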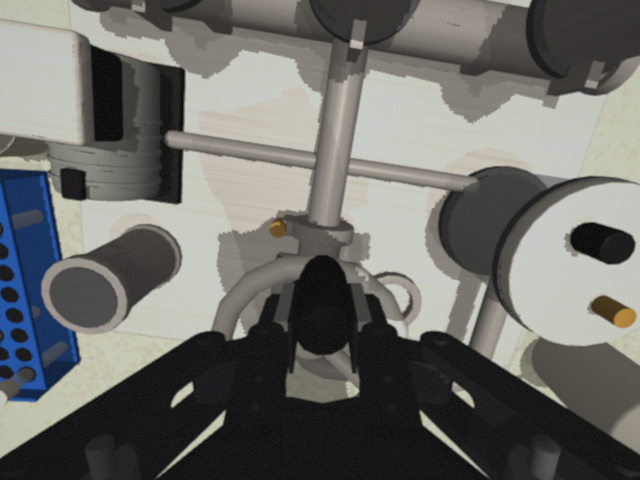

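The handle (about 323, 305) is held between the pads and stands along the pipe axis, as at the stop. The spare funnel, clamp ring and rack have not moved, and the TCP is within 1 mm of where it was at the stop.

```bash
python3 -c "
from station import manip
print(manip.job_done())"
```

```text
the job is handed in; nothing more can be done
None
```

I turned the wheel clockwise to its closed stop, backed it off two full turns (handle back within 1 mm of where it stood at the stop), and handed in the job with the handle still gripped; the hand-in returned no verdict.

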